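# Serve ketchup from the pump bottle

### The arm

A 6-joint arm with a two-finger parallel gripper is mounted at the origin on the work surface. World frame = base frame: x ahead of the robot, y to its left, z up, the work surface at z = 0. Lengths are in m, angles in rad, forces in N, time in s.
With the tool pointing down it reaches from about 0.35 to 0.775 m from the base axis. Payload 5.5 kg.
Tool frame: the origin (TCP) lies midway between the tips of the shut fingers; the grasp point (between the pads) lies 19 mm behind it; z points along the fingers, y is the line along which they close (so a half turn about z gives the same grasp; the last joint's range is limited). The gripper opens to 85 mm and grips with 20 to 120 N. Pads are 22 mm wide; open, the fingers measure 114 mm over their backs; the gripper's body (76 mm by 85 mm) begins 54 mm behind the grasp point. The pads swing forward as they close: fully open they stand 13 mm farther back than shut.
Start: joints at [-1.48, 0.313, 0.046, 1.304, 0, 1.431], TCP at [0.132, -0.56, 0.231] pointing down, gripper open.
Joint ranges: [-2.76, 2.76], [-0.86, 1.69], [-1.03, 1.26], [-2.2, 2.34], [-1.47, 1.5], [-3.14, 3.14]. Speed limits (rad/s): [2.57, 2.57, 3.14, 3.14, 3.14, 3.14].

### API

Orientations are given as a unit quaternion [w, x, y, z].
In Python, from workcell import telemetry, imaging, env gives the robot as it stands. The module is installed in compiled form; this text tells all that it offers.
- The arm moves only by the tool step_arm, never from a script. Its argument "moves" is a list of rows, each a list of 3 entries, a list of its own where there are three numbers: the shift along the tool's x, y, z in mm, then the turn, a rotation vector about the tool's x, y, z in rad, then the finger opening in mm, from 0 to 85.4. A call has 1 to 8 rows; each row is the pose to reach, as a shift and turn from the pose commanded when the call began, along the tool's axes at that moment; what a row does not reach only later rows make up. A row lasts 1/12 s, in which the tool goes at most 41.7 mm and 7.16 degrees, less where a joint would pass 70% of its speed; a pose out of reach is approached as far as the arm can. A call with a gripper value outside its range is refused whole. The fingers move at their own pace and stop on an object; "grip_force" is the grip in N (left out, the last holds). Time passes only in rows, so rows that repeat a pose let the fingers close. It gives the time, the measured TCP pose, the force, the opening and the grip force at its end, in the units of the state.
- telemetry.get_state(): the state, without advancing time (a new reading comes with each control period).
- imaging.read_camera(name): name is "scene" or "top" or "wrist"; returns the picture (420x560x3 uint8, red, green, blue); there is no depth.
- imaging.camera_params(name): a dict with "camera_matrix" (3x3 intrinsics, pixels), "D" ([k1, k2, p1, p2, k3] as OpenCV has them; the pictures are not rectified), "pose" (4x4, takes a point from camera to world coordinates). Camera axes: x right, y up, looking along -z (the intrinsics and any distortion apply to the point x, -y, -z); pixel columns grow to the right and rows downward; lengths in m; the calibration is good to about 2 mm. A picture is of the moment at which its call begins: read the wrist's pose just before it. camera_params takes no time and is no camera call; for the wrist camera it gives the pose at the moment of the call.
- env.hand_in(): hands the job in; it is judged then, once.
The state is a dict: "clock": time; "joint_pos": joint angles; "qvel": joint speeds; "tau": joint torques, N m; "tcp_pos": TCP position; "orientation": TCP orientation; "wrist_force": force on the tool from outside, world axes, zero at the start; "ft_torque": the same for the moment, N m; "finger_gap": finger opening in m; "grip_force": force on a finger pad.
Only numpy, scipy, OpenCV 4.12 (cv2) and the standard library are available. Lean on these libraries where they do the work, as an engineer would, in place of code of your own. Each camera call takes 0.05 s, during which the arm holds its last target. There are 200 camera calls.

### The job

Serve a portion of ketchup into the small white bowl that stands under the red bottle's spout: press the red ketchup bottle's pump head all the way down to its stop, hold it there for a moment, then let it spring back up and move clear. Do not touch the yellow mustard bottle, and leave both bottles and the bowl standing where they are.

Things in the scene. Friction and masses are not known exactly. Their poses are not given: they have to be found in the camera images.
- ketchup: Loose red bottle, 72 mm across, 0.5 to 0.75 kg, white pump on top. Origin: centre of its underside; z up its axis. The pump head is a flat white disc 40 mm across, 14 mm thick, centred on the axis, its top 208 mm above the origin at rest. A 12 mm thick white spout reaches 75 mm from the axis along the bottle's -x, its top 2 mm below the disc's. Press the disc; pressing the spout tips the bottle.
- ketchup_pump (a joint): Travel of the red bottle's pump head, in m: 0 at rest (up), 0.018 at its stop (head top then 190 mm above the bottle's underside). A spring resists with 3.5 N at the start of the stroke and 9.8 N at the stop, and lifts the head again when it is let go.
- mustard: The yellow mustard bottle, a bystander: the same size, shape and white pump as the red one, its spout along its own -x too. Origin: centre of its underside. It stands loose 200 mm or more from the red bottle's axis, on either side of it.
- bowl: Small white ceramic dip bowl, loose, 84 mm across the rim and 35 mm high, about 0.15 kg, standing under the red bottle's spout with its centre about 85 mm from that bottle's axis. Origin: centre of its underside.

How it is judged:
By the outcome, as a careful person would: the job done as asked, in the order asked, and still so for the second after the job is handed in, with the robot touching nothing.
It also fails if it takes over 29 s, if anything falls off the work surface, if the arm or the gripper's body presses on something with over 40 N, if the wrist force passes 120 N, or if a joint passes its speed limit or range.

## Working session

There is one attempt and no reset: what is moved stays moved. The work goes in short steps, Python scripts to look and compute and a tool call to move; the robot and the scene stay as the last step left them, time stands still between calls to the robot, and variables do not carry over. Pictures are saved under pics/ and viewed, at most 10 in all, crops included, and the job is handed in when it is done.

Besides the shell and the picture viewer there is one more tool, called after "Request:" as name(argument=value, ...) on one line, values as JSON. step_arm: Moves the arm, as the interface text tells. Its arguments: {"type":"object","properties":{"moves":{"type":"array"},"grip_force":{"type":"number"}},"required":["moves"]}

```bash
mkdir -p pics; python3 - <<'E'
from workcell import telemetry, imaging
import cv2,numpy as np
s=telemetry.get_state(); print({k:np.round(v,3).tolist() for k,v in s.items()})
ims=[]
for n in("scene","top"):
    im=imaging.read_camera(n); p=imaging.camera_params(n); np.savez(f"{n}.npz",im=im,**{k:np.array(v) for k,v in p.items()})
    print(n,np.round(p["camera_matrix"],1).tolist(),np.round(p["D"],3),np.round(p["pose"],3).tolist())
    cv2.imwrite(f"pics/{n}.png",im[:,:,::-1])
E
```

```text
{'clock': 0.0, 'joint_pos': [-1.48, 0.314, 0.045, 1.304, -0.0, 1.431], 'qvel': [0.002, -0.001, 0.0, 0.002, -0.0, -0.0], 'tau': [-0.0, -48.063, 29.853, 0.02, -0.0, -0.0], 'tcp_pos': [0.131, -0.559, 0.23], 'orientation': [-0.001, 0.993, 0.115, 0.0], 'wrist_force': [0.367, -0.359, -0.753], 'ft_torque': [-0.002, 0.032, 0.019], 'grip_force': 0.0, 'finger_gap': 0.086}
scene [[479.5, 0.0, 285.2], [0.0, 479.5, 211.4], [0.0, 0.0, 1.0]] [-0.042  0.     0.     0.     0.   ] [[0.801, -0.538, 0.26, 0.745], [0.598, 0.717, -0.357, -0.317], [0.006, 0.442, 0.897, 0.716], [0.0, 0.0, 0.0, 1.0]]
top [[421.1, 0.0, 275.5], [0.0, 421.1, 213.5], [0.0, 0.0, 1.0]] [0.016 0.    0.    0.    0.   ] [[0.015, 0.995, -0.095, 0.479], [-1.0, 0.015, -0.001, -0.055], [0.0, 0.095, 0.995, 0.693], [0.0, 0.0, 0.0, 1.0]]
```

View pics/scene.png

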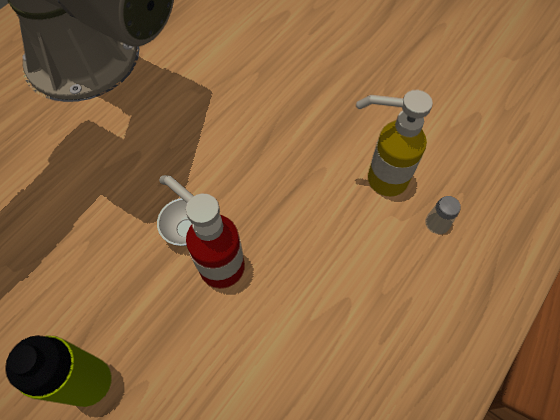

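View pics/top.png

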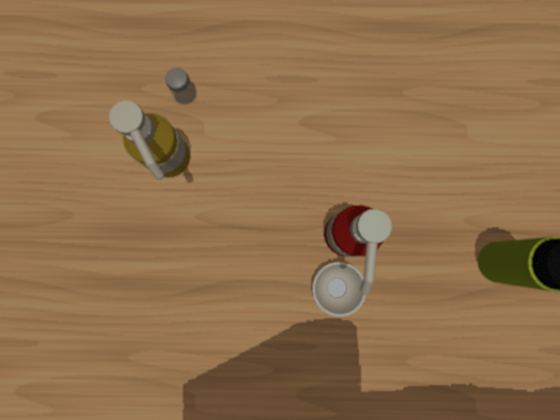

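Scene view: red bottle's disc is at about (203,208), its spout going up-left over the bowl at (180,222), and the mustard disc is at (418,103). Top view: red disc (374,227), spout tip (367,290), mustard disc (127,117), green bottle about (530,265).

```bash
cat > h.py <<'E'
import numpy as np,cv2
def ray(d,uv):
    q=cv2.undistortPoints(np.array([[uv]],float),d["camera_matrix"],d["D"])[0,0]
    v=d["pose"][:3,:3]@[q[0],-q[1],-1]; return d["pose"][:3,3],v
def onz(d,uv,z):
    o,v=ray(d,uv); return o+v*(z-o[2])/v[2]
def tri(r):
    A=0;b=0
    for o,v in r:
        v=v/np.linalg.norm(v);P=np.eye(3)-np.outer(v,v);A=A+P;b=b+P@o
    return np.linalg.solve(A,b)
E
python3 - <<'E'
from h import *
D={n:dict(np.load(n+".npz")) for n in("scene","top")}
seeds={"ketchup":{"scene":(203,208),"top":(374,227)},"mustard":{"scene":(418,103),"top":(127,117)}}
for k,s in seeds.items():
    R=[]
    for n,c in s.items():
        d=D[n];im=d["im"];hsv=cv2.cvtColor(im,cv2.COLOR_RGB2HSV)
        m=((hsv[...,1]<45)&(hsv[...,2]>(165 if n=="scene" else 140))).astype(np.uint8)
        roi=np.zeros_like(m);cv2.circle(roi,c,26,1,-1);m&=roi
        m=cv2.morphologyEx(m,cv2.MORPH_OPEN,cv2.getStructuringElement(cv2.MORPH_ELLIPSE,(19,19)))
        cs=max(cv2.findContours(m,0,cv2.CHAIN_APPROX_NONE)[0],key=cv2.contourArea)
        e=cv2.fitEllipse(cs);R.append(ray(d,e[0]))
        print(k,n,hsv[c[1],c[0]],np.round(e,1) if 0 else e,onz(d,e[0],.208).round(4))
    print("tri",tri(R).round(4))
d=D["top"]
print("tip",onz(d,(367,290),.2),onz(D["scene"],(164,180),.2),"bowl",onz(d,(339,289),.035),"mustard tip",onz(d,(159,176),.2),"green",onz(d,(510,263),.1))
E
```

```text
ketchup scene [ 25  28 175] ((201.596923828125, 207.51626586914062), (26.8699951171875, 30.825647354125977), 77.6485595703125) [ 0.515  -0.1699  0.208 ]
ketchup top [ 34  24 161] ((374.47406005859375, 225.72470092773438), (31.11039924621582, 31.942602157592773), 143.85972595214844) [ 0.5134 -0.169   0.208 ]
tri [ 0.5137 -0.1694  0.2056]
mustard scene [ 19  36 171] ((417.663330078125, 100.88565826416016), (19.691926956176758, 25.58958625793457), 100.81513977050781) [0.6407 0.1251 0.208 ]
mustard top [ 23  34 158] ((125.48757934570312, 116.34751892089844), (28.876140594482422, 29.972843170166016), 65.61944580078125) [0.6384 0.1241 0.208 ]
tri [0.6398 0.1256 0.2062]
tip [ 0.43944887 -0.16161317  0.2       ] [ 0.4487112  -0.16680199  0.2       ] bowl [ 0.42691869 -0.15410548  0.035     ] mustard tip [0.56924905 0.08407981 0.2       ] green [ 0.47180716 -0.38207897  0.1       ]
```

The two views agree: the disc centre is at (0.514, -0.169), height about 0.206 m. The mustard is 0.32 m away. I'll rise, shut the fingers and travel over.

Request:
step_arm(moves=[[[0,0,-30],[0,0,0],0],[[0,0,-60],[0,0,0],0],[[30,-19,-65],[0,0,0],0],[[62,-39,-65],[0,0,0],0],[[94,-59,-65],[0,0,0],0],[[126,-79,-65],[0,0,0],0],[[158,-99,-65],[0,0,0],0],[[190,-120,-65],[0,0,0],0]], grip_force=60)

```text
clock: 0.77
tcp_pos: [0.2899, -0.398, 0.296]
orientation: [-0.0, 0.993, 0.115, -0.0]
wrist_force: [-0.1, 0.1, -0.2]
finger_gap: 0.0002
grip_force: 0.0
```

Request:
step_arm(moves=[[[32,-20,0],[0,0,0],0],[[64,-40,0],[0,0,0],0],[[96,-60,0],[0,0,0],0],[[128,-80,0],[0,0,0],0],[[160,-100,0],[0,0,0],0],[[192,-120,0],[0,0,0],0],[[224,-140,0],[0,0,0],0],[[224,-140,0],[0,0,0],0]])

```text
clock: 1.43
tcp_pos: [0.4783, -0.2074, 0.2957]
orientation: [-0.001, 0.993, 0.119, 0.001]
wrist_force: [-0.8, -0.8, 0.8]
finger_gap: 0.0001
grip_force: 0.0
```

```bash
cat > m.py <<'E'
from workcell import telemetry
from scipy.spatial.transform import Rotation as R
import numpy as np
s=telemetry.get_state();q=s["orientation"]
T=R.from_quat(np.roll(q,-1)).as_matrix();p=np.array(s["tcp_pos"])
print(s["clock"],p.round(4),np.round(s["wrist_force"],1),s["finger_gap"],"z",T[:,2].round(3),"to disc, tool mm",(T.T@([.514,-.1693,.208]-p)*1e3).round(1))
E
python3 m.py
```

```text
1.4333 [ 0.4783 -0.2074  0.2957] [-0.8 -0.8  0.8] 0.00010809685903289861 z [ 0.001  0.002 -1.   ] to disc, tool mm [ 43.5 -28.4  87.8]
```

Request:
step_arm(moves=[[[22,-14,0],[0,0,0],0],[[43,-28,0],[0,0,0],0],[[43,-28,25],[0,0,0],0],[[43,-28,50],[0,0,0],0],[[43,-28,68],[0,0,0],0],[[43,-28,72],[0,0,0],0],[[43,-28,72],[0,0,0],0],[[43,-28,72],[0,0,0],0]])

```text
clock: 2.1
tcp_pos: [0.5105, -0.1753, 0.2249]
orientation: [0.0, 0.993, 0.115, 0.0]
wrist_force: [-0.1, -1.5, 1.6]
finger_gap: -0.0
grip_force: 0.0
```

```bash
python3 m.py; python3 - <<'E'
from workcell import imaging
import cv2,numpy as np
a=imaging.read_camera("scene")[:,:,::-1];b=imaging.read_camera("wrist")[:,:,::-1]
a=cv2.resize(a[110:310,110:310],(420,420));cv2.imwrite("pics/c1.png",cv2.resize(np.hstack([a,b]),(800,343)))
E
```

```text
2.1 [ 0.5105 -0.1753  0.2249] [-0.1 -1.5  1.6] -4.0104254687510245e-05 z [ 0. -0. -1.] to disc, tool mm [ 4.8 -5.  16.9]
```

View pics/c1.png

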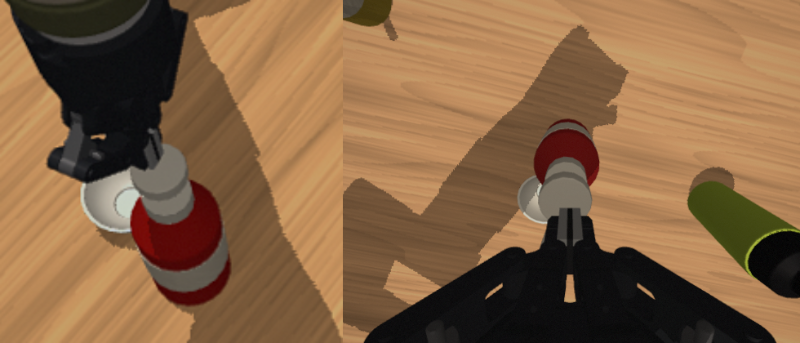

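Left (scene): the closed fingers are just short of the white disc. Right (wrist): fingertips at about (570,215), just before the disc centre (565,195). Both match the 5 mm residuals. I'll correct them, then descend.

Request:
step_arm(moves=[[[5,-5,0],[0,0,0],0],[[5,-5,4],[0,0,0],0],[[5,-5,8],[0,0,0],0],[[5,-5,12],[0,0,0],0],[[5,-5,15],[0,0,0],0],[[5,-5,18],[0,0,0],0],[[5,-5,21],[0,0,0],0],[[5,-5,21],[0,0,0],0]])

```text
clock: 2.87
tcp_pos: [0.5141, -0.1688, 0.2031]
orientation: [-0.0, 0.993, 0.115, -0.0]
wrist_force: [-1.2, 0.2, 4.9]
finger_gap: -0.0
grip_force: 2.4
```

```bash
python3 m.py
```

```text
2.8667 [ 0.5141 -0.1688  0.2031] [-1.2  0.2  4.9] -4.9582729622623773e-05 z [-0.  0. -1.] to disc, tool mm [-0.3  0.5 -4.9]
```

Contact: 4.9 N with the head about 5 mm down, as the spring predicts. I'll press on.

Request:
step_arm(moves=[[[0,0,2],[0,0,0],0],[[0,0,4],[0,0,0],0],[[0,0,6],[0,0,0],0],[[0,0,8],[0,0,0],0],[[0,0,10],[0,0,0],0],[[0,0,11],[0,0,0],0],[[0,0,12],[0,0,0],0],[[0,0,12],[0,0,0],0]])

```text
clock: 3.53
tcp_pos: [0.5146, -0.169, 0.1924]
orientation: [0.001, 0.993, 0.115, 0.001]
wrist_force: [-1.1, 1.3, 8.9]
finger_gap: -0.0001
grip_force: 4.3
```

Request:
step_arm(moves=[[[0,0,0.5],[0,0,0],0],[[0,0,1],[0,0,0],0],[[0,0,1],[0,0,0],0],[[0,0,1],[0,0,0],0]])

```text
clock: 3.87
tcp_pos: [0.5147, -0.1691, 0.1917]
orientation: [0.001, 0.993, 0.115, 0.001]
wrist_force: [-1.4, 0.2, 8.7]
finger_gap: 0.0003
grip_force: 4.5
```

Request:
step_arm(moves=[[[0,0,1],[0,0,0],0],[[0,0,2],[0,0,0],0],[[0,0,2],[0,0,0],0],[[0,0,2],[0,0,0],0]])

```text
clock: 4.2
tcp_pos: [0.5149, -0.1692, 0.1901]
orientation: [0.001, 0.993, 0.115, 0.001]
wrist_force: [-2.6, 0.6, 9.8]
finger_gap: 0.0002
grip_force: 5.3
```

Request:
step_arm(moves=[[[0,0,0.5],[0,0,0],0],[[0,0,1],[0,0,0],0],[[0,0,1],[0,0,0],0],[[0,0,1],[0,0,0],0]])

```text
clock: 4.53
tcp_pos: [0.5153, -0.1694, 0.1901]
orientation: [0.001, 0.993, 0.115, 0.002]
wrist_force: [-2.7, 1.8, 15.1]
finger_gap: -0.0004
grip_force: 7.7
```

At the stop: the height stayed at 0.1901 while the force jumped to 15 N, above the spring's 9.8 N. I'll hold, then retreat straight up.

Request:
step_arm(moves=[[[0,0,0.5],[0,0,0],0],[[0,0,0.5],[0,0,0],0],[[0,0,0.5],[0,0,0],0],[[0,0,0.5],[0,0,0],0],[[0,0,0.5],[0,0,0],0],[[0,0,0.5],[0,0,0],0],[[0,0,0.5],[0,0,0],0],[[0,0,0.5],[0,0,0],0]])

```text
clock: 5.2
tcp_pos: [0.5155, -0.1695, 0.1901]
orientation: [0.002, 0.993, 0.115, 0.002]
wrist_force: [-2.6, 1.1, 17.7]
finger_gap: 0.0001
grip_force: 8.9
```

Request:
step_arm(moves=[[[0,0,0],[0,0,0],0],[[0,0,0],[0,0,0],0],[[0,0,0],[0,0,0],0],[[0,0,0],[0,0,0],0],[[0,0,0],[0,0,0],0],[[0,0,0],[0,0,0],0]])

```text
clock: 5.7
tcp_pos: [0.5155, -0.1695, 0.1901]
orientation: [0.002, 0.993, 0.115, 0.002]
wrist_force: [-2.6, 1.6, 18.2]
finger_gap: 0.0
grip_force: 8.9
```

Request:
step_arm(moves=[[[0,0,-3],[0,0,0],0],[[0,0,-6],[0,0,0],0],[[0,0,-10],[0,0,0],0],[[0,0,-15],[0,0,0],0],[[0,0,-22],[0,0,0],0],[[0,0,-32],[0,0,0],0],[[0,0,-60],[0,0,0],0],[[0,0,-95],[0,0,0],0]])

```text
clock: 6.37
tcp_pos: [0.5128, -0.1682, 0.2804]
orientation: [-0.001, 0.993, 0.115, -0.002]
wrist_force: [1.0, -0.9, -0.4]
finger_gap: -0.0001
grip_force: 0.0
```

Request:
step_arm(moves=[[[-32,20,0],[0,0,0],0],[[-64,40,0],[0,0,0],0],[[-96,60,0],[0,0,0],0],[[-128,80,0],[0,0,0],0],[[-160,100,0],[0,0,0],0],[[-192,120,0],[0,0,0],0],[[-192,120,0],[0,0,0],0],[[-192,120,0],[0,0,0],0]])

```text
clock: 7.03
tcp_pos: [0.3535, -0.3311, 0.2819]
orientation: [-0.0, 0.994, 0.113, 0.0]
wrist_force: [-0.0, 0.2, 0.4]
finger_gap: -0.0003
grip_force: 0.0
```

```bash
python3 m.py; python3 - <<'E'
from workcell import imaging
import cv2,numpy as np
from h import *
ims=[]
for n in("scene","top"):
    im=imaging.read_camera(n);d=dict(np.load(n+".npz"));ims.append(im)
    for k,c in {"red":{"scene":(203,208),"top":(374,227)}[n],"yel":{"scene":(418,103),"top":(127,117)}[n]}.items():
        x,y=c;w=60
        t=d["im"][y-40:y+40,x-40:x+40];r=cv2.matchTemplate(im[max(0,y-w):y+w,max(0,x-w):x+w],t,cv2.TM_CCOEFF_NORMED)
        _,v,_,l=cv2.minMaxLoc(r);print(n,k,v,l[0]+max(0,x-w)-(x-40),l[1]+max(0,y-w)-(y-40))
cv2.imwrite("pics/end.png",cv2.resize(np.hstack(ims)[:,:,::-1],(800,300)))
E
```

```text
7.0333 [ 0.3535 -0.3311  0.2819] [-0.   0.2  0.4] -0.0002715446015651573 z [ 0.  0. -1.] to disc, tool mm [ 192.7 -121.7   74. ]
scene red 0.9700799584388733 0 0
scene yel 0.9995118379592896 0 0
top red 0.9783920645713806 0 0
top yel 0.9992827773094177 0 0
```

View pics/end.png

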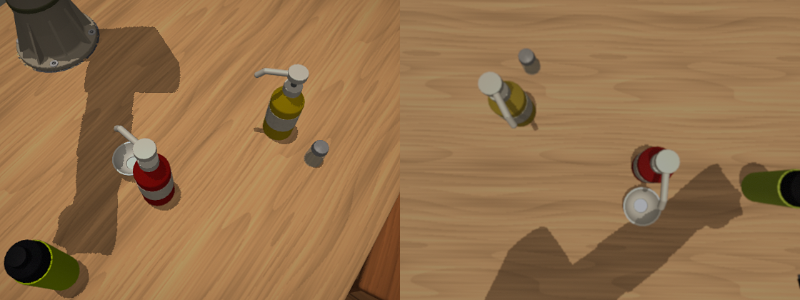

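The red disc is back up at its old pixels in both views (zero shift). Both bottles and the bowl are unmoved, and the arm is clear.

```bash
python3 -c "from workcell import env; print(env.hand_in())"
```

```text
the job is handed in; nothing more can be done
None
```

The ketchup pump was pressed to its stop (about 18 N), held there for over a second and released; the head sprang back up, both bottles and the bowl stand where they were, and the job was handed in at about 7 s, though no result came back and I did not check the bowl for ketchup.

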